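Close the L-gate switch on the wiring board

TASK

Of the two grey switch boxes on the plywood wiring board, close the one whose slot is L-shaped: gently push its round black knob along the long leg of the slot to the corner, then round the corner and along the short leg fully home to the end. Only push the knob: do not pinch it or pull it up. Leave the box with the straight slot and the other things on the board as they are, and finish clear of everything.

Things in the scene. Friction and masses are not known exactly. Their poses are not given: they have to be found in the camera images.
- gate: L-slot switch box: grey steel, 130 (x) x 170 (y) x 45 mm high, fixed on the 12 mm plywood board on its left or right half, yaw up to 0.6 rad; cable glands stick out 24 mm at +x. Origin: centre of its underside, z up. The 15 mm wide slot in its flat top runs (pin centre) from (-25, -50) mm along +y to the corner (-25, +30), then along +x to the end (+25, +30).
- gate_corner (a point): Corner of the L-shaped slot, on its centre line, at the height of the box's top face (57 mm above the work surface).
- gate_end (a point): Far end of the short leg of the L-shaped slot: where the knob's centre stands when fully home, at the height of the box's top face.
- gate_knob: Black round knob of the L-slot box: upright cylinder, 30 mm diameter, side from 4 to 32 mm above the box's top face; its 12 mm steel pin runs in the slot (1.5 mm play each side). Glides with about 1.5 N of friction plus light damping, stays where left; may be pushed with at most 25 N. Origin: on its axis at the height of the box's top face; axes parallel to the box's.
- gate_knob_top (a point): Centre of the top of the L-slot box's knob, 32 mm above the box's top face (89 mm above the work surface).
- gate_along (a joint): Travel of the L-slot knob along the box's +y, m: 0 at the outer end of the long leg, 0.080 at the corner and all along the short leg. It starts between 0 and 0.020.
- gate_cross (a joint): Travel of the L-slot knob along the box's +x, m: 0 in the long leg, 0.050 at the end of the short leg.
- gate_lift (a joint): How far the L-slot knob has been pulled up, m: normally 0; it can be pulled up at most 0.010 against a spring of 3 to 11 N. It must not be pulled up.
- plain: The other switch box, to be left alone: the same grey box, 130 x 170 x 45 mm, with one straight slot along its y through the middle, 80 mm of travel, and an equal knob. Origin: centre of its underside.
- plain_along (a joint): Travel of the knob of the straight-slot box along that box's +y, m, 0 to 0.080, starting between 0.010 and 0.070. To be left alone.
- plain_knob_top (a point): Centre of the top of the straight-slot box's knob, 89 mm above the work surface.
- spool: Bystander: small black-flanged wire spool with white winding, 84 mm in diameter, 60 mm high, standing on the board. Origin: centre of its underside.
- jar: Bystander: white jar with blue cap, 52 mm in diameter, 75 mm high, standing on the board. Origin: centre of its underside.
- driver: Bystander: screwdriver, 190 mm long, lying on the board. Origin: under its middle; its x axis runs along it.

How it is judged (in metres and radians):
On the way, in this order (a step that is already met when the one before it is completed fails the run):
1. the knob of the L-slot box is pushed along the long leg to the corner (value of joint gate_along above 0.074 m and value of joint gate_cross below 0.01 m).
2. the knob is pushed along the short leg to its end (value of joint gate_cross above 0.045 m and value of joint gate_along above 0.074 m), for 0.2 s.
At the end, for the whole second after the job is handed in: The knob of the L-slot box rests within 5 mm of the end of the short leg, not pulled up; the straight-slot box's knob is within 5 mm and the spool, jar and screwdriver within 20 mm of where they were (all of step 2 and value of joint gate_lift below 0.002 m and velocity of joint gate_cross between -0.005 and 0.005 m/s and distance of plain_knob_top from where it was at the start of the episode below 0.005 m and distance of each of spool, jar, driver from where it was at the start of the episode below 0.02 m); the robot touches nothing.
It fails at once if the knob is pulled up by more than 3 mm (value of joint gate_lift above 0.003 m).
It fails at once if the knob is pinched or pushed hard: more than 25 N between the fingers and the knob (contact force between the fingers and gate_knob above 25 N).
It fails at once if the knob of the straight-slot box is moved by more than 5 mm (distance of plain_knob_top from where it was at the start of the episode above 0.005 m).
It fails at once if the spool, jar or screwdriver is moved by more than 20 mm (distance of any of spool, jar, driver from where it was at the start of the episode above 0.02 m).
It also fails if it takes over 40 s, if anything falls off the work surface, if the arm or the gripper's body presses on something with over 40 N, if the wrist force passes 120 N, or if a joint passes its speed limit or range.

ROBOT

A 6-joint arm with a two-finger parallel gripper is mounted at the origin on the work surface. World frame = base frame: x ahead of the robot, y to its left, z up, the work surface at z = 0. Lengths are in m, angles in degrees, forces in N, time in s.
With the tool pointing down it reaches from about 0.4 to 0.825 m from the base axis. Payload 7 kg.
Tool frame: the origin (TCP) lies at the very end of the fingers, on their centre line; the grasp point (between the pads) lies 19 mm behind it (ctrl.pinch_z is the distance from the TCP to the grasp point, in m); z points along the fingers, x is the direction in which the jaws open and shut, and the axes are right-handed (so a half turn about z gives the same grasp; the last joint's range is limited). The gripper opens to 88 mm and grips with 3 to 60 N. Pads are 19 mm wide; open, the fingers measure 130 mm over their backs; the gripper's body (78 mm by 193 mm) begins 47 mm behind the grasp point.
Start: joints at [88.127, 20.546, 0.682, 0, -70.136, -16.507], TCP at [0.213, 0.641, 0.227] pointing down, gripper open.
Joint ranges: [-176.03, 176.03], [-82.01, 121.73], [-58.28, 71.71], [-173.87, 95.51], [-174.79, -0.11], [-173.66, 173.66]. Speed limits (degrees/s): [136.94, 136.94, 172.46, 180, 180, 180].

INTERFACE

Orientations are given as [roll, pitch, yaw] about the fixed x, y, z axes, in that order (R = Rz(yaw) Ry(pitch) Rx(roll)).
In Python, from plant import ctrl gives the robot as it stands.
- The arm moves only by the tool carry_out, never from a script. Its argument "increments" is a list of rows, each a list of 7 numbers: the turn, a rotation vector about the world's x, y, z in degrees, then the shift along the world's x, y, z in mm, then the closure, from 0 (fully open) to 1 (shut). In form: [[ax, ay, az, dx, dy, dz, grip], ...]. A call has 1 to 20 rows; each row is the pose to reach, as a shift and turn from the pose commanded when the call began; what a row does not reach only later rows make up. A row lasts 1/8 s, in which the tool goes at most 62.5 mm and 10.7 degrees, less where a joint would pass 70% of its speed; a pose out of reach is approached as far as the arm can. A call with a gripper value outside its range is refused whole. The fingers move at their own pace and stop on an object; the grip force is fixed at half the most. Time passes only in rows, so rows that repeat a pose let the fingers close. It gives the time, the measured TCP pose, the force and the opening at its end, in the units of the state.
- ctrl.get_obs(): the state, without advancing time (a new reading comes with each control period).
- ctrl.snapshot(name): name is "scene" or "top"; returns a dict with "pixels" (420x560x3 uint8, blue, green, red), "intrinsics" (3x3 intrinsics, pixels), "rvec" (rotation vector, rad) and "tvec" (3), from world to camera coordinates, as OpenCV has them. Camera axes: x right, y down, z forward; pixel columns grow to the right and rows downward; lengths in m; the calibration is good to about 2 mm. A picture is of the moment at which its call begins. There is no depth.
- ctrl.close_job(): hands the job in, once; it reports no verdict.
Trained networks look in a picture, given as the dict that the camera call returned (one of the last four; its "shot" number tells which), for a name from the list of things; names that differ only in an ending like _2 or _b are one class to them, and where a whole thing is asked for, a point or a joint stands for the part that bears it (a point fixed in the world has none). Each returns a list of dicts, best first, with "confidence" (0 to 1); they miss things now and then, are a little off and sometimes report something else, mostly with a low value. They report only what shows in the picture. A call takes as long as a camera call.
- ctrl.search_frame(picture, label): "centre" ([x, y, z] in m, in world coordinates, good to about 4 mm: the middle of the surface that is visible of it).
- ctrl.outline_of(picture, label): "pixels" (420x560 bool, what is visible of it).
The state is a dict: "clock": time; "joint_pos": joint angles; "qvel": joint speeds; "tau": joint torques, N m; "tool_pos": TCP position; "orientation": TCP orientation; "force": force on the tool from outside, world axes, zero at the start; "moment": the same for the moment, N m; "opening": finger opening in m.
Only numpy, scipy, OpenCV 4.12 (cv2) and the standard library are available. Lean on these libraries where they do the work, as an engineer would, in place of code of your own. Each camera call takes 0.05 s, during which the arm holds its last target. There are 200 camera calls.

## Working session

There is one attempt and no reset: what is moved stays moved. The work goes in short steps, Python scripts to look and compute and a tool call to move; the robot and the scene stay as the last step left them, time stands still between calls to the robot, and variables do not carry over. Pictures are saved under pics/ and viewed, about 8 in all and at most 12, crops included, and the job is handed in when it is done.

Besides the shell and the picture viewer there is one more tool, called after "Emit:" as name(argument=value, ...), one argument or row to a line, values as JSON. carry_out: Moves the arm, as the interface text tells. Its arguments: {"type":"object","properties":{"increments":{"type":"array"}},"required":["increments"]}

```bash
mkdir -p pics; python3 - <<'E'
from plant import ctrl
import cv2
o=ctrl.get_obs();print(o['clock'],o['tool_pos'],o['orientation'],o['force'],ctrl.pinch_z)
for n in ['top','scene']:
    p=ctrl.snapshot(n);cv2.imwrite(f'pics/{n}1.png',p['pixels']);print(n,p['shot'])
    for l in ['gate','gate_knob','gate_corner','gate_end','gate_knob_top','plain','plain_knob_top','spool','jar','driver']:
        print(l,[( [round(float(v),3) for v in d['centre']],round(d['confidence'],2)) for d in ctrl.search_frame(p,l)[:2]])
E
```

```text
0.0 [0.21270598 0.64007637 0.22562902] [-1.79991114e+02 -9.65838647e-02 -1.08385541e+02] [ 0.450193    0.60649692 -0.41506868] 0.0188
top 1
gate [([0.503, -0.221, 0.056], 0.7), ([0.464, -0.243, 0.09], 0.28)]
gate_knob [([0.458, -0.242, 0.089], 0.74)]
gate_corner [([0.503, -0.219, 0.055], 0.84)]
gate_end [([0.501, -0.215, 0.056], 0.7)]
gate_knob_top [([0.462, -0.246, 0.086], 0.75), ([0.401, -0.001, 0.086], 0.49)]
plain [([0.546, 0.236, 0.058], 0.85), ([0.462, -0.241, 0.09], 0.59)]
plain_knob_top [([0.55, 0.224, 0.091], 0.72)]
spool [([0.668, -0.001, 0.072], 0.79)]
jar [([0.398, -0.001, 0.087], 0.95)]
driver [([0.786, -0.091, 0.035], 0.78)]
scene 2
gate [([0.515, -0.202, 0.059], 0.94)]
gate_knob [([0.466, -0.233, 0.085], 0.72)]
gate_corner [([0.508, -0.203, 0.057], 0.87)]
gate_end [([0.511, -0.205, 0.058], 0.95)]
gate_knob_top [([0.467, -0.235, 0.088], 0.69)]
plain [([0.562, 0.251, 0.051], 0.86), ([0.462, -0.235, 0.08], 0.16)]
plain_knob_top [([0.56, 0.237, 0.091], 0.5)]
spool [([0.681, 0.015, 0.07], 0.82)]
jar [([0.411, 0.013, 0.067], 0.91)]
driver [([0.793, -0.082, 0.034], 0.58)]
```

View pics/top1.png

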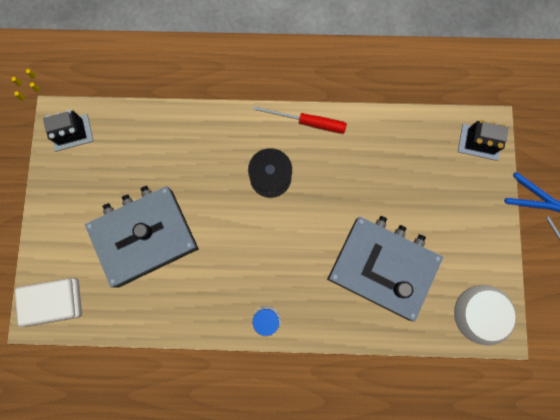

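View pics/scene1.png

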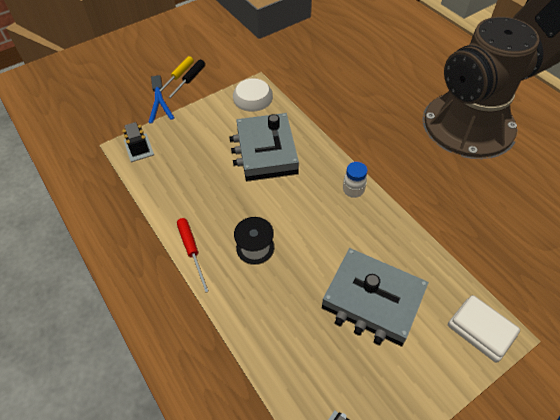

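The L-slot box is on the right in the top view: knob at (404,290), slot corner about (367,271), end about (378,246). The straight-slot box is on the left. The two cameras disagree by about 15 mm, so I'll fit the box pose to each one separately.

```bash
cat > h.py <<'E'
import numpy as np, cv2
def ray(p,uv,z):
    R,_=cv2.Rodrigues(np.array(p['rvec'],float));t=np.array(p['tvec'],float).ravel();K=np.array(p['intrinsics'],float)
    d=R.T@np.linalg.inv(K)@np.array([uv[0],uv[1],1.]);c=-R.T@t
    return c+d*(z-c[2])/d[2]
def proj(p,X):
    return cv2.projectPoints(np.array(X,float).reshape(-1,3),np.array(p['rvec'],float),np.array(p['tvec'],float),np.array(p['intrinsics'],float),None)[0].reshape(-1,2)
E
python3 - <<'E'
from plant import ctrl
import cv2,numpy as np
from h import *
im=[]
for n,(x,y) in {'top':(320,205),'scene':(215,85)}.items():
    p=ctrl.snapshot(n);np.savez(f'{n}.npz',**{k:p[k] for k in('pixels','intrinsics','rvec','tvec')})
    c=p['pixels'][y:y+130,x:x+130]
    im.append(cv2.resize(c,(400,400) if 0 else None,fx=3.07,fy=3.07,interpolation=cv2.INTER_CUBIC))
    R,_=cv2.Rodrigues(np.array(p['rvec'],float));print(n,'cam at',(-R.T@np.array(p['tvec']).ravel()).round(3))
    g=ctrl.outline_of(p,'gate');print(len(g),g[0]['confidence'],g[0]['pixels'].sum())
    if n=='top': print([ray(p,uv,.012).round(3).tolist() for uv in [(38,97),(512,107),(527,358),(10,344)]])
    else: print([ray(p,uv,.012).round(3).tolist() for uv in [(101,146),(262,73),(539,342)]])
cv2.imwrite('pics/crop.png',np.hstack(im)[:, :800])
E
```

```text
top cam at [ 0.452 -0.021  0.901]
1 0.64 7048
[[0.837, 0.486, 0.012], [0.838, -0.491, 0.012], [0.344, -0.489, 0.012], [0.341, 0.482, 0.012]]
scene cam at [0.93  0.483 0.921]
1 0.79 3704
[[0.837, -0.483, 0.012], [0.342, -0.482, 0.012], [0.346, 0.489, 0.012]]
```

View pics/crop.png

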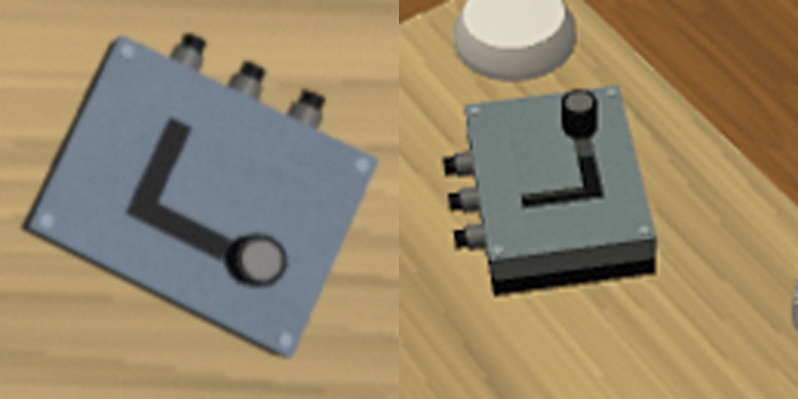

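```bash
python3 - <<'E'
import numpy as np
from h import *
from scipy.optimize import least_squares
C={'top':([(118,37),(378,160),(290,357),(27,226)],(0,320,205),[(65,85),(65,-85),(-65,-85),(-65,85)],(264,260)),
'scene':([(467,107),(617,88),(655,238),(492,262)],(399,215,85),[(65,-85),(-65,-85),(-65,85),(65,85)],(579,101))}
slot={'top':[((144,206),(-.025,.03)),((177,127),(.025,.03))],'scene':[((594,191),(-.025,.03)),((528,200),(.025,.03))]}
P={}
def uv(n,q): o=C[n][1];return np.array([(q[0]-o[0])/3.07+o[1],q[1]/3.07+o[2]])
def W(x,l,z=.057):
    c,s=np.cos(x[2]),np.sin(x[2]);l=np.atleast_2d(l);return np.c_[x[0]+c*l[:,0]-s*l[:,1],x[1]+s*l[:,0]+c*l[:,1],np.full(len(l),z)]
def res(x,ns):
    r=[]
    for n in ns: r.append((proj(P[n],W(x,np.array(C[n][2])/1e3))-[uv(n,q) for q in C[n][0]]).ravel())
    return np.concatenate(r)
for n in C: P[n]=dict(np.load(n+'.npz'))
for ns in (['top'],['scene'],['top','scene']):
    s=least_squares(res,[.5,-.2,-.4],args=(ns,));x=s.x
    print(ns,x.round(4),'rms px',np.sqrt(np.mean(s.fun**2)).round(2),'corner',W(x,(-.025,.03))[0].round(4),'end',W(x,(.025,.03))[0].round(4))
    for n in ns:
        k=ray(P[n],uv(n,C[n][3]),.089);print(n,'knob',k.round(4),'along from start',((k-W(x,(-.025,-.05))[0])[:2]@[-np.sin(x[2]),np.cos(x[2])]).round(4),'cross',((k-W(x,(-.025,-.05))[0])[:2]@[np.cos(x[2]),np.sin(x[2])]).round(4))
        for q,l in slot[n]: print('  slot px',ray(P[n],uv(n,q),.057).round(4),'pred',W(x,l)[0].round(4))
E
```

```text
['top'] [ 0.501  -0.2192 -0.4353] rms px 0.42 corner [ 0.491  -0.1815  0.057 ] end [ 0.5363 -0.2025  0.057 ]
top knob [ 0.4623 -0.2459  0.089 ] along from start 0.0094 cross 0.0012
  slot px [ 0.4925 -0.1843  0.057 ] pred [ 0.491  -0.1815  0.057 ]
  slot px [ 0.5402 -0.2044  0.057 ] pred [ 0.5363 -0.2025  0.057 ]
['scene'] [ 0.5014 -0.2159 -0.4366] rms px 0.59 corner [ 0.4914 -0.1781  0.057 ] end [ 0.5367 -0.1992  0.057 ]
scene knob [ 0.4613 -0.2428  0.089 ] along from start 0.0086 cross 0.0001
  slot px [ 0.4902 -0.1806  0.057 ] pred [ 0.4914 -0.1781  0.057 ]
  slot px [ 0.5379 -0.2028  0.057 ] pred [ 0.5367 -0.1992  0.057 ]
['top', 'scene'] [ 0.5009 -0.2183 -0.4356] rms px 0.69 corner [ 0.4909 -0.1806  0.057 ] end [ 0.5362 -0.2017  0.057 ]
top knob [ 0.4623 -0.2459  0.089 ] along from start 0.0087 cross 0.0017
  slot px [ 0.4925 -0.1843  0.057 ] pred [ 0.4909 -0.1806  0.057 ]
  slot px [ 0.5402 -0.2044  0.057 ] pred [ 0.5362 -0.2017  0.057 ]
scene knob [ 0.4613 -0.2428  0.089 ] along from start 0.0111 cross -0.0006
  slot px [ 0.4902 -0.1806  0.057 ] pred [ 0.4909 -0.1806  0.057 ]
  slot px [ 0.5379 -0.2028  0.057 ] pred [ 0.5362 -0.2017  0.057 ]
```

Both cameras now agree to about 3 mm. The box is at about (0.501, -0.218) with yaw -25°, and the knob is at along ≈ 9 mm. Next I'll shut the fingers and travel at height to behind the knob.

Emit:
carry_out(
  increments=[
    [0,0,-6.6,337,-390,0,1],
    [0,0,-6.6,337,-390,0,1],
    [0,0,-6.6,337,-390,0,1],
    [0,0,-6.6,337,-390,0,1],
    [0,0,-6.6,337,-390,0,1],
    [0,0,-6.6,337,-390,0,1],
    [0,0,-6.6,337,-390,0,1],
    [0,0,-6.6,337,-390,0,1],
    [0,0,-6.6,337,-390,0,1],
    [0,0,-6.6,227,-931,0,1],
    [0,0,-6.6,227,-931,0,1],
    [0,0,-6.6,227,-931,0,1],
    [0,0,-6.6,227,-931,0,1],
    [0,0,-6.6,227,-931,0,1],
    [0,0,-6.6,227,-931,0,1],
    [0,0,-6.6,227,-931,0,1],
    [0,0,-6.6,227,-931,0,1],
    [0,0,-6.6,227,-931,0,1],
    [0,0,-6.6,227,-931,0,1],
    [0,0,-6.6,227,-931,0,1],
  ],
)

```text
clock: 3.8
tool_pos: [0.4398, -0.2902, 0.2265]
orientation: [180.0, 0.0, -115.0]
force: [0.6, -0.4, -0.5]
opening: 0.0001
```

Emit:
carry_out(
  increments=[
    [0,0,0,0,-1,-60,1],
    [0,0,0,0,-1,-110,1],
    [0,0,0,0,-1,-140,1],
    [0,0,0,0,-1,-159,1],
    [0,0,0,0,-1,-159,1],
    [0,0,0,0,-1,-159,1],
  ],
)

```text
clock: 4.55
tool_pos: [0.4409, -0.2908, 0.0686]
orientation: [-179.9, 0.0, -114.9]
force: [0.1, -0.1, -0.0]
opening: 0.0004
```

```bash
python3 - <<'E'
from plant import ctrl
import cv2,numpy as np
from h import *
im=[]
for n,(x,y) in {'top':(320,205),'scene':(215,55)}.items():
    p=ctrl.snapshot(n)
    im.append(cv2.resize(p['pixels'][y:y+130,x:x+130],None,fx=3.07,fy=3.07,interpolation=cv2.INTER_CUBIC))
    print([(np.round(d['centre'],4),round(d['confidence'],2)) for d in ctrl.search_frame(p,'gate_knob_top')[:1]])
print(ctrl.get_obs()['tool_pos'],ctrl.get_obs()['force'])
cv2.imwrite('pics/crop2.png',np.hstack(im))
E
```

```text
[(array([0.5505, 0.2234, 0.0897]), 0.5)]
[(array([ 0.4689, -0.2371,  0.0859]), 0.55)]
[ 0.44056028 -0.29143736  0.06858509] [ 0.74598271 -0.05461356 -1.19085647]
```

View pics/crop2.png

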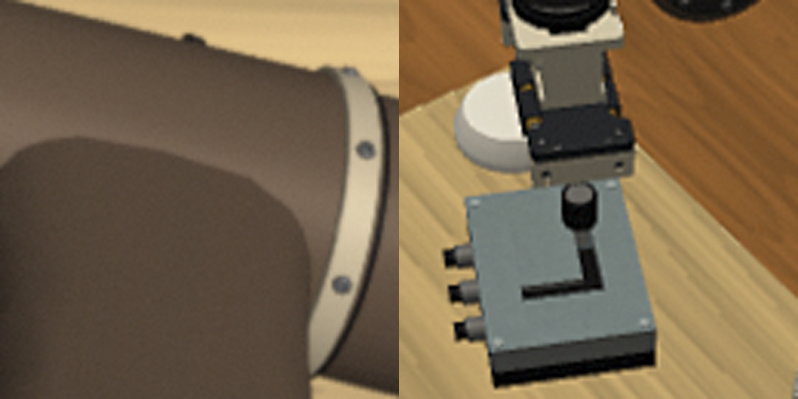

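In the scene camera the closed fingers stand behind the knob, lined up with the long leg. The arm hides the box from the top camera. Now I'll push slowly along the long leg, stopping short of the corner.

Emit:
carry_out(
  increments=[
    [0,0,0,1.7,3.7,0,1],
    [0,0,0,3.4,7.4,0,1],
    [0,0,0,5.2,11.1,0,1],
    [0,0,0,6.9,14.8,0,1],
    [0,0,0,8.6,18.5,0,1],
    [0,0,0,10.3,22.2,0,1],
    [0,0,0,12.1,25.9,0,1],
    [0,0,0,13.8,29.6,0,1],
    [0,0,0,15.5,33.3,0,1],
    [0,0,0,17.2,37,0,1],
    [0,0,0,18.9,40.7,0,1],
    [0,0,0,20.7,44.4,0,1],
    [0,0,0,22.4,48.1,0,1],
    [0,0,0,24.1,51.8,0,1],
    [0,0,0,25.8,55.5,0,1],
    [0,0,0,27.5,59.2,0,1],
    [0,0,0,27.5,59.2,0,1],
    [0,0,0,27.5,59.2,0,1],
  ],
)

```text
clock: 7.0
tool_pos: [0.4675, -0.2321, 0.0676]
orientation: [-180.0, 0.0, -115.0]
force: [-0.2, -0.7, 0.2]
opening: 0.0001
```

```bash
cat >> h.py <<'E'
def loc(P):
    d=np.array(P)[:2]-[.501,-.2183];c,s=np.cos(-.4356),np.sin(-.4356)
    return (1e3*np.array([c*d[0]+s*d[1],-s*d[0]+c*d[1]])).round(1)
E
cat > look.py <<'E'
from plant import ctrl
import sys
from h import *
p=ctrl.snapshot('scene')
c=cv2.resize(p['pixels'][55:185,215:345],None,fx=4,fy=4,interpolation=cv2.INTER_CUBIC)
for (a,b) in proj(p,[[.4909,-.1806,.089],[.5362,-.2017,.089]]): cv2.circle(c,(int((a-215+.5)*4),int((b-55+.5)*4)),3,(0,0,255),-1)
cv2.imwrite(f'pics/{sys.argv[1]}.png',c)
for d in ctrl.search_frame(p,'gate_knob_top')[:1]: print('knob local',loc(d['centre']),d['confidence'])
o=ctrl.get_obs();print(o['clock'],'tcp local',loc(o['tool_pos']),o['tool_pos'],o['force'].round(1))
E
python3 look.py c3
```

```text
knob local [-22.9  19.3] 0.65
7.1 tcp local [-24.6 -26.8] [ 0.46741335 -0.23223449  0.06757198] [ 0.2 -0.2  0.2]
```

View pics/c3.png

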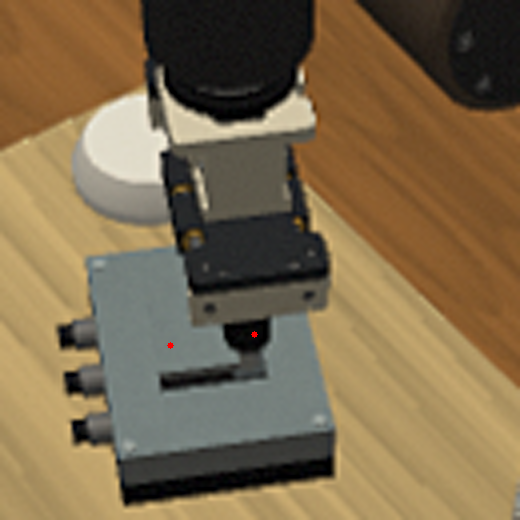

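The knob (about (246,340)) is moving along the leg and is still short of the corner, with about 20 mm to go. Continuing more gently.

Emit:
carry_out(
  increments=[
    [0,0,0,1.3,2.7,0,1],
    [0,0,0,2.5,5.4,0,1],
    [0,0,0,3.8,8.2,0,1],
    [0,0,0,5.1,10.9,0,1],
    [0,0,0,5.9,12.7,0,1],
    [0,0,0,6.8,14.5,0,1],
    [0,0,0,6.8,14.5,0,1],
  ],
)

```text
clock: 7.98
tool_pos: [0.4742, -0.2176, 0.0675]
orientation: [-180.0, 0.0, -115.0]
force: [-0.4, -0.5, 0.5]
opening: 0.0002
```

Emit:
carry_out(
  increments=[
    [0,0,0,0.2,0.5,0,1],
    [0,0,0,0.4,0.9,0,1],
    [0,0,0,0.6,1.4,0,1],
    [0,0,0,0.8,1.8,0,1],
  ],
)

```text
clock: 8.48
tool_pos: [0.475, -0.216, 0.0676]
orientation: [-180.0, -0.0, -115.0]
force: [-0.9, -0.9, -0.5]
opening: 0.0005
```

Emit:
carry_out(
  increments=[
    [0,0,0,0.2,0.5,0,1],
    [0,0,0,0.4,0.9,0,1],
    [0,0,0,0.6,1.4,0,1],
    [0,0,0,0.8,1.8,0,1],
  ],
)

```text
clock: 8.98
tool_pos: [0.4758, -0.2141, 0.0676]
orientation: [-180.0, -0.0, -115.0]
force: [-1.2, -1.5, -0.0]
opening: 0.0005
```

```bash
python3 look.py c4
```

```text
knob local [-27.6  38.5] 0.62
9.075 tcp local [-24.6  -6.8] [ 0.47580999 -0.21411071  0.06757263] [-0.1 -1.7 -0.6]
```

View pics/c4.png

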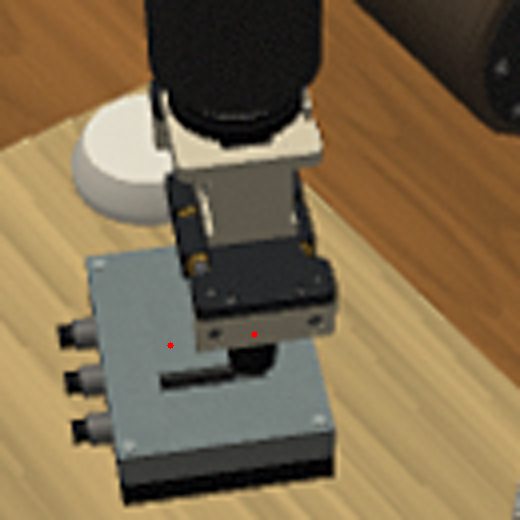

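The knob's foot, about (253,375), now covers the slot corner, but the force doesn't show a stop yet. Continuing in 0.5 mm steps.

Emit:
carry_out(
  increments=[
    [0,0,0,0.2,0.5,0,1],
    [0,0,0,0.4,0.9,0,1],
  ],
)

```text
clock: 9.32
tool_pos: [0.4762, -0.2132, 0.0676]
orientation: [-180.0, -0.0, -115.0]
force: [-0.3, -1.9, -0.1]
opening: 0.0004
```

Emit:
carry_out(
  increments=[
    [0,0,0,0.2,0.5,0,1],
    [0,0,0,0.4,0.9,0,1],
  ],
)

```text
clock: 9.57
tool_pos: [0.4766, -0.2123, 0.0676]
orientation: [-180.0, 0.0, -115.0]
force: [-0.5, -1.1, -0.9]
opening: 0.0007
```

Emit:
carry_out(
  increments=[
    [0,0,0,0.2,0.5,0,1],
    [0,0,0,0.4,0.9,0,1],
  ],
)

```text
clock: 9.82
tool_pos: [0.477, -0.2114, 0.0676]
orientation: [-180.0, 0.0, -115.0]
force: [0.2, -1.1, -0.3]
opening: 0.0006
```

Emit:
carry_out(
  increments=[
    [0,0,0,0.2,0.5,0,1],
    [0,0,0,0.4,0.9,0,1],
  ],
)

```text
clock: 10.07
tool_pos: [0.4774, -0.2105, 0.0676]
orientation: [-180.0, -0.0, -115.0]
force: [0.4, -0.9, -0.4]
opening: 0.0005
```

Emit:
carry_out(
  increments=[
    [0,0,0,0.2,0.5,0,1],
    [0,0,0,0.4,0.9,0,1],
  ],
)

```text
clock: 10.32
tool_pos: [0.4778, -0.2097, 0.0676]
orientation: [-180.0, 0.0, -115.0]
force: [0.2, -1.2, 0.1]
opening: 0.0002
```

Emit:
carry_out(
  increments=[
    [0,0,0,0.2,0.5,0,1],
    [0,0,0,0.4,0.9,0,1],
  ],
)

```text
clock: 10.58
tool_pos: [0.4782, -0.2087, 0.0676]
orientation: [-180.0, -0.0, -115.0]
force: [-0.4, -1.3, 0.2]
opening: 0.0005
```

```bash
python3 look.py c5
```

```text
knob local [-23.9  43.3] 0.45
10.675 tcp local [-24.7  -0.9] [ 0.47819676 -0.20872203  0.06756017] [-0.6 -1.1 -1. ]
```

View pics/c5.png

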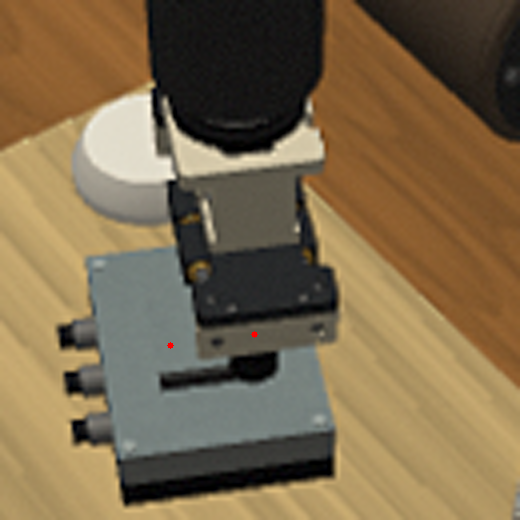

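```bash
python3 - <<'E'
from plant import ctrl
from h import *
p=dict(np.load('scene.npz'))
im=cv2.imread('pics/c5.png').astype(int).sum(2)
print('cols 245..275 lowest dark row',[(c,int(max([r for r in range(350,400) if im[r,c]<170],default=0))) for c in range(232,288,6)])
print(im[368:396:3,256])
c,s=np.cos(-.4356),np.sin(-.4356);a=np.linspace(0,2*np.pi,180)
for al in (66,70,74,78,80):
    X,Y=-25+15*np.cos(a),-50+al+15*np.sin(a)
    q=proj(p,np.c_[.501+(c*X-s*Y)/1e3,-.2183+(s*X+c*Y)/1e3,np.full(180,.061)])
    q=(q-[215,55]+.5)*4;i=q[:,1].argmax();print(al,'lowest',q[i].round(1),'right',q[:,0].max().round(1))
E
```

```text
cols 245..275 lowest dark row [(232, 380), (238, 379), (244, 380), (250, 381), (256, 381), (262, 380), (268, 377), (274, 372), (280, 0), (286, 0)]
[ 34  33  15   0  76 234 355 383 379 370]
66 lowest [251.1 368.5] right 275.8
70 lowest [252.2 373.3] right 276.9
74 lowest [253.3 378.2] right 278.1
78 lowest [254.4 383.1] right 279.2
80 lowest [255.  385.5] right 279.8
```

The silhouette puts along at about 77 mm, so the corner stop is 2–4 mm further on.

Emit:
carry_out(
  increments=[
    [0,0,0,0.2,0.5,0,1],
    [0,0,0,0.4,0.9,0,1],
  ],
)

```text
clock: 10.92
tool_pos: [0.4786, -0.2079, 0.0676]
orientation: [180.0, -0.0, -115.0]
force: [-0.7, -3.3, 0.9]
opening: 0.0006
```

Emit:
carry_out(
  increments=[
    [0,0,0,0.2,0.5,0,1],
    [0,0,0,0.4,0.9,0,1],
  ],
)

```text
clock: 11.18
tool_pos: [0.4787, -0.2074, 0.0676]
orientation: [180.0, -0.0, -115.0]
force: [-0.2, -7.2, 1.6]
opening: 0.0008
```

Emit:
carry_out(
  increments=[
    [0,0,0,0.2,0.4,0,1],
    [0,0,0,0.2,0.4,0,1],
  ],
)

```text
clock: 11.42
tool_pos: [0.4787, -0.2073, 0.0677]
orientation: [180.0, -0.1, -115.0]
force: [-1.4, -6.8, 1.1]
opening: 0.0003
```

The stop shows at the corner, about 7 N. Now I'll back off, go round the outside of the knob, and stand on its -x side.

Emit:
carry_out(
  increments=[
    [0,0,0,-2.5,-5.5,0,1],
    [0,0,0,-6.7,-14.5,0,1],
    [0,0,0,-6.7,-14.5,0,1],
    [0,0,0,-24,-6.5,0,1],
    [0,0,0,-41.2,1.5,0,1],
    [0,0,0,-41.2,1.5,0,1],
    [0,0,0,-32,22,0,1],
    [0,0,0,-22.2,42.3,0,1],
    [0,0,0,-22.2,42.3,0,1],
    [0,0,0,-22.2,42.3,0,1],
  ],
)

```text
clock: 12.68
tool_pos: [0.4572, -0.1644, 0.0675]
orientation: [180.0, -0.0, -115.0]
force: [0.8, -0.2, -0.4]
opening: 0.0007
```

```bash
python3 look.py c6
```

```text
knob local [-22.1  41.5] 0.56
12.775 tcp local [-62.7  30. ] [ 0.45683589 -0.16470304  0.06747996] [-0.3  0.2 -0.5]
```

View pics/c6.png

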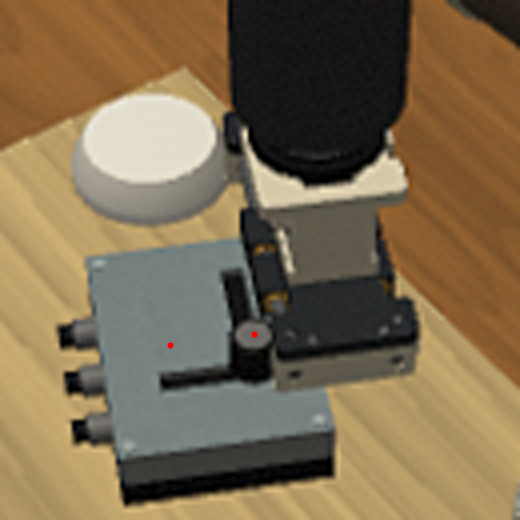

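The knob top at (252,335) sits on the predicted corner mark (254,334), and the fingers stand on its -x side. Pushing along the short leg now.

Emit:
carry_out(
  increments=[
    [0,0,0,3.1,-1.4,0,1],
    [0,0,0,6.1,-2.9,0,1],
    [0,0,0,9.2,-4.3,0,1],
    [0,0,0,11.5,-5.4,0,1],
    [0,0,0,13.6,-6.3,0,1],
    [0,0,0,15.4,-7.2,0,1],
    [0,0,0,17.2,-8,0,1],
    [0,0,0,19,-8.9,0,1],
  ],
)

```text
clock: 13.78
tool_pos: [0.4759, -0.1732, 0.0675]
orientation: [180.0, -0.0, -115.0]
force: [-2.2, 0.8, 1.3]
opening: 0.0004
```

Emit:
carry_out(
  increments=[
    [0,0,0,2.3,-1.1,0,1],
    [0,0,0,4.5,-2.1,0,1],
    [0,0,0,6.8,-3.2,0,1],
    [0,0,0,9.1,-4.2,0,1],
    [0,0,0,11.3,-5.3,0,1],
    [0,0,0,13.6,-6.3,0,1],
  ],
)

```text
clock: 14.52
tool_pos: [0.4896, -0.1796, 0.0675]
orientation: [180.0, -0.0, -115.0]
force: [-2.6, 0.9, 0.7]
opening: 0.0004
```

Emit:
carry_out(
  increments=[
    [0,0,0,2.3,-1.1,0,1],
    [0,0,0,4.5,-2.1,0,1],
    [0,0,0,6.8,-3.2,0,1],
    [0,0,0,9.1,-4.2,0,1],
    [0,0,0,11.3,-5.3,0,1],
    [0,0,0,13.6,-6.3,0,1],
    [0,0,0,15.4,-7.2,0,1],
    [0,0,0,17.2,-8,0,1],
    [0,0,0,17.2,-8,0,1],
  ],
)

```text
clock: 15.65
tool_pos: [0.5071, -0.1875, 0.0676]
orientation: [-180.0, 0.0, -115.0]
force: [-0.6, -0.1, 0.3]
opening: 0.0006
```

```bash
python3 look.py c7
```

```text
knob local [31.5 37.7] 0.55
15.75 tcp local [-7.5 30.6] [ 0.50713385 -0.18742856  0.06765683] [-1.  -0.2 -0.7]
```

View pics/c7.png

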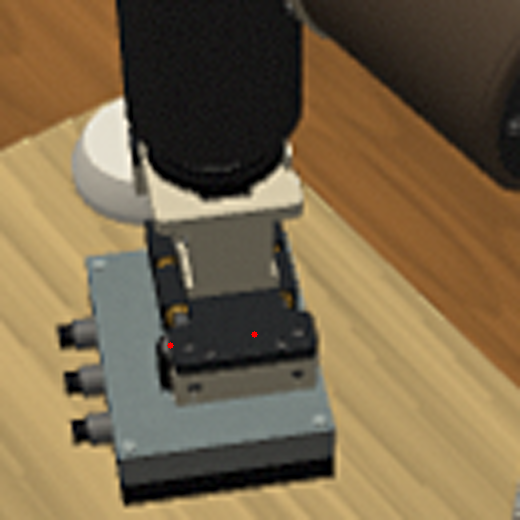

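Only the knob's left edge shows, at about (161,365), so it's nearly at the end. I'll make fine steps until the stop is felt.

Emit:
carry_out(
  increments=[
    [0,0,0,0.9,-0.4,0,1],
    [0,0,0,1.8,-0.8,0,1],
    [0,0,0,2.7,-1.3,0,1],
    [0,0,0,3.6,-1.7,0,1],
  ],
)

```text
clock: 16.25
tool_pos: [0.5105, -0.1892, 0.0676]
orientation: [-180.0, 0.0, -115.0]
force: [-1.6, 1.3, -0.3]
opening: 0.0003
```

Emit:
carry_out(
  increments=[
    [0,0,0,0.5,-0.2,0,1],
    [0,0,0,0.9,-0.4,0,1],
  ],
)

```text
clock: 16.5
tool_pos: [0.5113, -0.1896, 0.0676]
orientation: [-180.0, 0.0, -115.0]
force: [-1.9, 1.5, -0.4]
opening: 0.0004
```

Emit:
carry_out(
  increments=[
    [0,0,0,0.5,-0.2,0,1],
    [0,0,0,0.9,-0.4,0,1],
  ],
)

```text
clock: 16.75
tool_pos: [0.5122, -0.19, 0.0676]
orientation: [-180.0, 0.0, -115.0]
force: [-1.6, 1.3, 0.6]
opening: 0.0004
```

Emit:
carry_out(
  increments=[
    [0,0,0,0.5,-0.2,0,1],
    [0,0,0,0.9,-0.4,0,1],
  ],
)

```text
clock: 17.0
tool_pos: [0.5131, -0.1903, 0.0675]
orientation: [180.0, -0.0, -115.0]
force: [-1.7, 2.2, -0.2]
opening: 0.0001
```

Emit:
carry_out(
  increments=[
    [0,0,0,0.5,-0.2,0,1],
    [0,0,0,0.9,-0.4,0,1],
  ],
)

```text
clock: 17.25
tool_pos: [0.514, -0.1908, 0.0676]
orientation: [180.0, -0.0, -115.0]
force: [-0.9, 1.1, 0.1]
opening: 0.0003
```

Emit:
carry_out(
  increments=[
    [0,0,0,0.4,-0.2,0,1],
    [0,0,0,0.4,-0.2,0,1],
  ],
)

```text
clock: 17.5
tool_pos: [0.5144, -0.191, 0.0676]
orientation: [-180.0, 0.0, -115.0]
force: [-0.8, 0.6, 0.1]
opening: 0.0008
```

Emit:
carry_out(
  increments=[
    [0,0,0,0.5,-0.2,0,1],
    [0,0,0,0.9,-0.4,0,1],
  ],
)

```text
clock: 17.75
tool_pos: [0.5149, -0.1913, 0.0675]
orientation: [180.0, -0.0, -115.0]
force: [-1.8, 2.2, 2.1]
opening: 0.0003
```

Emit:
carry_out(
  increments=[
    [0,0,0,0.5,-0.2,0,1],
    [0,0,0,0.9,-0.4,0,1],
  ],
)

```text
clock: 18.0
tool_pos: [0.5152, -0.1915, 0.0674]
orientation: [179.9, -0.0, -115.0]
force: [-5.4, 5.0, 4.0]
opening: 0.0004
```

Emit:
carry_out(
  increments=[
    [0,0,0,0.5,-0.2,0,1],
    [0,0,0,0.5,-0.2,0,1],
  ],
)

```text
clock: 18.25
tool_pos: [0.5152, -0.1915, 0.0674]
orientation: [179.9, -0.0, -115.0]
force: [-6.3, 4.7, 4.7]
opening: 0.0003
```

The end stop is felt, about 8 N. Backing straight off, lifting, and moving aside for a check.

Emit:
carry_out(
  increments=[
    [0,0,0,-4.5,2.1,0,1],
    [0,0,0,-13.6,6.3,0,1],
    [0,0,0,-27.2,12.7,0,1],
    [0,0,0,-27.2,12.7,0,1],
    [0,0,0,-27.2,12.7,60,1],
    [0,0,0,-27.2,12.7,120,1],
    [0,0,0,-27.2,12.7,160,1],
    [0,0,0,-5,192,160,1],
    [0,0,0,-5,192,160,1],
    [0,0,0,-5,192,160,1],
    [0,0,0,45,392,160,1],
    [0,0,0,45,392,160,1],
    [0,0,0,45,392,160,1],
    [0,0,0,45,392,160,1],
    [0,0,0,45,392,160,1],
  ],
)

```text
clock: 20.12
tool_pos: [0.5616, 0.2011, 0.227]
orientation: [180.0, -0.0, -114.9]
force: [-0.1, 0.1, 0.1]
opening: 0.0004
```

```bash
python3 - <<'E'
from plant import ctrl
from h import *
im=[]
for n,(x,y) in {'top':(320,205),'scene':(215,85)}.items():
    p=ctrl.snapshot(n)
    c=cv2.resize(p['pixels'][y:y+130,x:x+130],None,fx=3.07,fy=3.07,interpolation=cv2.INTER_CUBIC)
    a,b=proj(p,[[.5362,-.2017,.089]])[0];cv2.circle(c,(int((a-x+.5)*3.07),int((b-y+.5)*3.07)),2,(0,0,255),-1);im.append(c)
    for l in ['gate_knob_top','plain_knob_top','spool','jar','driver']:
        print(n,l,[(np.round(d['centre'],3).tolist(),round(d['confidence'],2)) for d in ctrl.search_frame(p,l)[:1]])
o=ctrl.get_obs();print(o['clock'],o['tool_pos'],o['force'].round(1))
cv2.imwrite('pics/fin.png',np.hstack(im))
E
```

```text
top gate_knob_top [([0.535, -0.204, 0.088], 0.79)]
top plain_knob_top [([0.556, 0.225, 0.092], 0.54)]
top spool [([0.671, -0.003, 0.072], 0.87)]
top jar [([0.398, 0.002, 0.088], 0.77)]
top driver [([0.785, -0.096, 0.031], 0.86)]
scene gate_knob_top [([0.539, -0.197, 0.087], 0.56)]
scene plain_knob_top [([0.56, 0.236, 0.09], 0.74)]
scene spool [([0.685, 0.014, 0.07], 0.75)]
scene jar [([0.424, 0.002, 0.053], 0.65)]
scene driver [([0.793, -0.082, 0.031], 0.87)]
20.725 [0.56168486 0.19978778 0.22769877] [-0.5 -0.4  0.3]
```

View pics/fin.png

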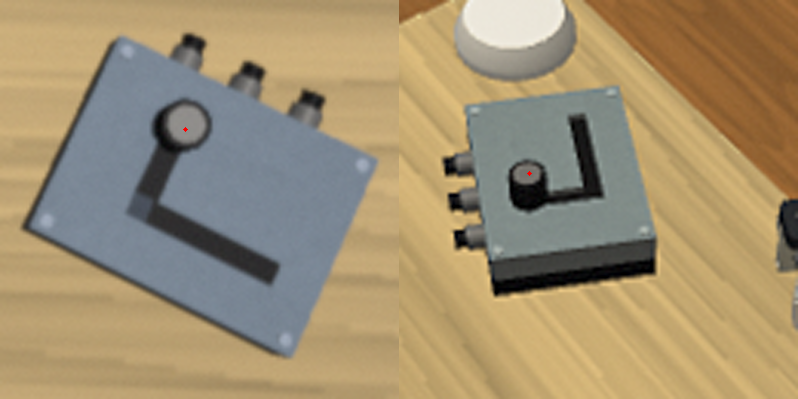

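In both views the knob stands on the predicted end mark, at (185,127) in the top crop and (529,173) in the scene crop. Handing in.

```bash
python3 -c "
from plant import ctrl
print(ctrl.close_job())"
```

```text
the job is handed in; nothing more can be done
None
```

The L-slot switch is closed and the job is handed in; no verdict was reported. I pushed the knob with the closed fingers along the long leg to the corner stop (about 7 N). Then I went round it and pushed along the short leg to the end stop (about 9 N), backed off, lifted clear and moved away. The clock stood at 20.7 s of the 40 s.

**Knob:** In the last pictures from both cameras its top lies on the predicted end point, within about 2 mm. I had no direct joint reading. At the end stop the upward force on the tool meant the fingers were pressing the knob down, so it was not being pulled up.

**Other things on the board:** In the top camera the straight-slot knob, spool, jar and screwdriver all read within about 6 mm of their starting positions. That is the networks' noise level, so it doesn't by itself prove the 5 mm limit on the straight-slot knob. The scene camera read that knob unchanged, and the arm only passed over it with the fingertips at 0.227 m.

**Checks that disagreed:**
- The scene camera's last jar reading was about 18 mm off, probably because the gripper partly hid the jar. The top camera showed the jar moved by no more than 3 mm.
- The networks' positions differed by up to 15 mm between the two cameras, so I worked from box corners I picked in the images, which agreed to about 3 mm.

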